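# Scan the brown polish tin at the kitchen-door shop shelf

### The arm

A 6-joint arm with a two-finger parallel gripper is mounted at the origin on the work surface. World frame = base frame: x ahead of the robot, y to its left, z up, the work surface at z = 0. Lengths are in m, angles in rad, forces in N, time in s.
With the tool pointing down it reaches from about 0.3 to 0.825 m from the base axis. Payload 5.4 kg.
Tool frame: the origin (TCP) lies midway between the tips of the shut fingers; the grasp point (between the pads) lies 19 mm behind it; z points along the fingers, y is the line along which they close (so a half turn about z gives the same grasp; the last joint's range is limited). The gripper opens to 92 mm and grips with 3 to 60 N. Pads are 20 mm wide; open, the fingers measure 128 mm over their backs; the gripper's body (75 mm by 189 mm) begins 69 mm behind the grasp point.
Start: joints at [1.081, 0.158, 1.597, -0, 1.386, -0.21], TCP at [0.159, 0.553, 0.215] pointing down, gripper open.
Joint ranges: [-2.91, 2.91], [-0.94, 2.29], [0.18, 2.7], [-1.29, 4.43], [0.17, 2.64], [-3, 3]. Speed limits (rad/s): [2.57, 2.57, 3.14, 3.14, 3.14, 3.14].

### API

Orientations are given as a rotation vector (axis times angle).
In Python, from cell import robot gives the robot as it stands.
- The arm moves only by the tool jog_arm, never from a script. Its argument "series" is a list of rows, each an object with "linear": the shift along the tool's x, y, z in mm, a list of three; "rot": the turn, a rotation vector about the tool's x, y, z in rad, a list of three. In form: [{"linear": [dx, dy, dz], "rot": [wx, wy, wz]}, ...]. A call has exactly 5 rows; each row shifts and turns the commanded pose from where the row before left it, along the tool's axes as they then stand; what a row does not reach is not made up. A row lasts 1/8 s, in which the tool goes at most 62.5 mm and 10.7 degrees, less where a joint would pass 70% of its speed; a pose out of reach is approached as far as the arm can. A call with a gripper value outside its range is refused whole. "jaw" is the finger opening in mm, from 0 to 91.9, set as the call begins (left out, the last holds). The fingers move at their own pace and stop on an object; the grip force is fixed at half the most. Time passes only in rows, so rows that do not move let the fingers close, or fill a call up. It gives the time, the measured TCP pose, the force, the opening and the grip force at its end, in the units of the state.
- robot.state(): the state, without advancing time (a new reading comes with each control period).
- robot.read_camera(name): name is "side" or "top"; returns the picture (384x512x3 uint8, blue, green, red); there is no depth.
- robot.camera_info(name): a dict with "fx", "fy", "cx", "cy" (pixels), "view" (4x4, takes a point from world to camera coordinates). Camera axes: x right, y down, z forward; pixel columns grow to the right and rows downward; lengths in m; the calibration is good to about 2 mm. A picture is of the moment at which its call begins. camera_info takes no time and is no camera call.
- robot.finish_job(): hands the job in; it is judged then, once.
The state is a dict: "time": time; "joint_pos": joint angles; "qd": joint speeds; "joint_efforts": joint torques, N m; "eef_pos": TCP position; "eef_rot": TCP orientation; "ft_force": force on the tool from outside, world axes, zero at the start; "wrist_torque": the same for the moment, N m; "grip_width": finger opening in m; "finger_force": force on a finger pad.
Only numpy, scipy, OpenCV 4.12 (cv2) and the standard library are available. Lean on these libraries where they do the work, as an engineer would, in place of code of your own. Each camera call takes 0.05 s, during which the arm holds its last target. There are 200 camera calls.

### The job

Ring up the brown shoe polish, and only that one: take the cordless barcode scanner out of its cradle, aim it square-on at the barcode on the brown tin's lid from about 10 cm away with its scan line running across the bars, and hold it still there for two seconds. Then set the scanner gently back in its cradle, fully home, without bumping the tins or the other shoe-care things.

Things in the scene. Friction and masses are not known exactly. Their poses are not given: they have to be found in the camera images.
- scanner: Cordless pistol barcode scanner, 0.2 kg, nose-down in its cradle; reads by itself. Origin: centre of the red window under its nose. Beam leaves along -z, scan line along y. Dark nose 46 (x) x 62 (y), z 0-30; light grey head 44 x 50, flat sides y +-25, grip at z 60-85, top z 95. Handle 30 wide, 32 thick, from x -20 z 66 to x -126 z 85 (top z 101). Mass centre x -9, z 44 (mm).
- cradle: Fixed dark charging cradle, light flared rim. Origin: centre of its underside. Base 118 (x) x 104 (y) x 12 mm; upright open pocket 53 (x) x 69 (y) mm inside, floor at z 12, straight walls to z 40, rim to z 48 mm. The seated scanner stands upright, window flat on the floor, its origin 12 mm above this origin, axes along the cradle's (handle to -x).
- stand: Fixed cream wooden display stand, base 130 (x) x 220 mm (y), about 100 mm high. Origin: centre of its underside. Its board slopes 35 degrees, low edge with a lip to -x, and carries the two tins side by side, 107 mm apart along y, between low ribs.
- tin_brown: Closed round steel polish tin, brown lid, 90 mm across, 28 mm high, 0.22 kg, lying loose on the stand's slope against the lip. Origin: centre of its underside; z is its axis, out through the lid (leans 35 degrees from vertical to the stand's -x); x points up the slope.
- tin_black: The same tin with a black lid, beside the brown one; left and right may be swapped. Axes likewise.
- brown_label (a point): Centre of the barcode on the brown lid, 28 mm above the tin's origin: white sticker 58 (y) x 36 mm (x), black bars 25 mm long that run along x, side by side over 48 mm along y. Axes as the tin's: z out of the label, x up the slope, y level across the bars.
- black_label (a point): Centre of the same kind of barcode on the black tin's lid; axes as for the brown one.
- caddy: Closed grey plastic shoe-care caddy with a clipped lid, 182 mm (x) by 122 mm (y) by 110 mm high, loose, 0.9 kg. Origin: centre of its underside. It and the cradle may stand on either side of the stand.
- brush: Wooden shoe brush lying bristles down, 170 mm (x) by 52 mm (y) by 44 mm high, loose. Origin: centre of its underside.
- dauber: Red plastic dauber with a round black bristle head, 148 mm long (x), 36 mm wide, 22 mm high, loose. Origin: at its underside, near mid-length.
- shoehorn: Stainless shoehorn, 183 mm long (x), 42 mm wide, about 5 mm high, loose. Origin: at its underside, near mid-length.
Not all that is in view belongs to the job. Leave any green or orange look-alike of the cradle alone.

How it is judged:
By the outcome, as a careful person would: the job done as asked, in the order asked, and still so for the second after the job is handed in, with the robot touching nothing.
It also fails if it takes over 54 s, if anything falls off the work surface, if the arm or the gripper's body presses on something with over 40 N, if the wrist force passes 120 N, or if a joint passes its speed limit or range.

## Working session

There is one attempt and no reset: what is moved stays moved. The work goes in short steps, Python scripts to look and compute and a tool call to move; the robot and the scene stay as the last step left them, time stands still between calls to the robot, and variables do not carry over. Pictures are saved under pics/ and viewed, at most 10 in all, crops included, and the job is handed in when it is done.

Besides the shell and the picture viewer there is one more tool, called after "Request:" in YAML: its name, and indented under it one key for each argument. jog_arm: Moves the arm, as the interface text tells. Its arguments: {"type":"object","properties":{"series":{"type":"array","items":{"type":"object","properties":{"linear":{"type":"array","items":{"type":"number"}},"rot":{"type":"array","items":{"type":"number"}}}}},"jaw":{"type":"number"}},"required":["series"]}

```bash
mkdir -p pics; python3 - <<'E'
from cell import robot
import cv2
for n in("side","top"):
    cv2.imwrite(f"pics/{n}0.png",robot.read_camera(n)); i=robot.camera_info(n); print(n,i)
print(robot.state())
E
```

```text
side {'fx': 476.79723987389855, 'fy': 476.79723987389855, 'cx': 263.8262077924232, 'cy': 193.61440563743508, 'view': array([[ 0.99750988, -0.07050036,  0.001935  , -0.48796428],
       [-0.04841406, -0.70444581, -0.70810464, -0.02091498],
       [ 0.05128473,  0.7062477 , -0.70610486,  1.66068974],
       [ 0.        ,  0.        ,  0.        ,  1.        ]])}
top {'fx': 405.1547068436035, 'fy': 405.1547068436035, 'cx': 253.63777649038053, 'cy': 192.2087466742866, 'view': array([[ 0.01357283, -0.99968037, -0.02132929, -0.13279486],
       [-0.99747824, -0.01205063, -0.06994245,  0.47150593],
       [ 0.06966306,  0.02222482, -0.99732297,  1.38880986],
       [ 0.        ,  0.        ,  0.        ,  1.        ]])}
{'time': 0.1, 'joint_pos': array([ 1.08089099e+00,  1.58951255e-01,  1.59806846e+00, -9.32647844e-06,
        1.38619923e+00, -2.10101871e-01]), 'qd': array([ 0.00104247, -0.00363851, -0.00285468,  0.00085264,  0.00192839,
        0.00067919]), 'joint_efforts': array([-1.19391384e-04, -3.86503565e+01, -3.22959602e+01,  7.03551876e-02,
        3.39657103e-02, -2.67165080e-05]), 'eef_pos': array([0.1585566 , 0.55213691, 0.21375587]), 'eef_rot': array([-4.38002556e-01, -3.11035415e+00,  2.40420321e-03]), 'ft_force': array([-0.05512579,  0.87874354, -0.02993845]), 'wrist_torque': array([-0.00352433, -0.03834948,  0.0005487 ]), 'finger_force': 0.0, 'grip_width': 0.0922660378009517}
```

View pics/top0.png

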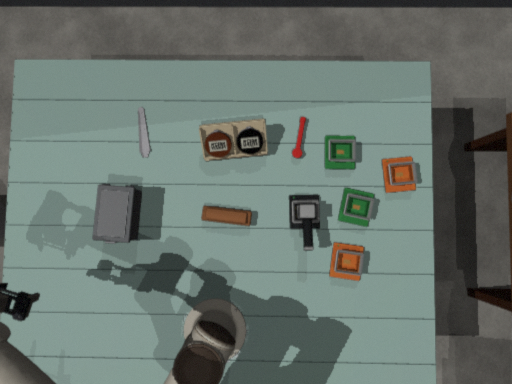

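View pics/side0.png

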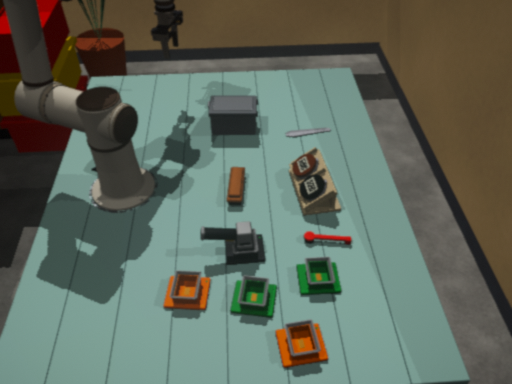

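The top view shows the scanner in its dark cradle at (306,211), with the handle toward the robot (308,245). The brown tin is at (218,144) and the black tin at (249,141). The side view shows the scanner at (240,240) and the brown tin at (304,164). Look-alikes for the cradle, all to be left alone, are green at (340,152) and (356,207) and orange at (399,174) and (347,261). The black tin is the look-alike for the brown one. My choice is the dark cradle with the scanner, and the brown tin on the left. I'll check both in one close crop.

```bash
python3 - <<'E'
import cv2,numpy as np
t=cv2.imread("pics/top0.png");s=cv2.imread("pics/side0.png")
def c(im,x,y,w,h,k): return cv2.resize(im[y:y+h,x:x+w],None,fx=k,fy=k,interpolation=cv2.INTER_CUBIC)
a=c(t,195,110,80,60,5);b=c(t,275,185,80,60,5) 
d=c(s,280,145,80,60,5)
e=c(s,195,215,80,60,5)
cv2.imwrite("pics/c1.png",np.vstack([np.hstack([a,b]),np.hstack([d,e])]))
E
```

```text
(no output)
```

View pics/c1.png

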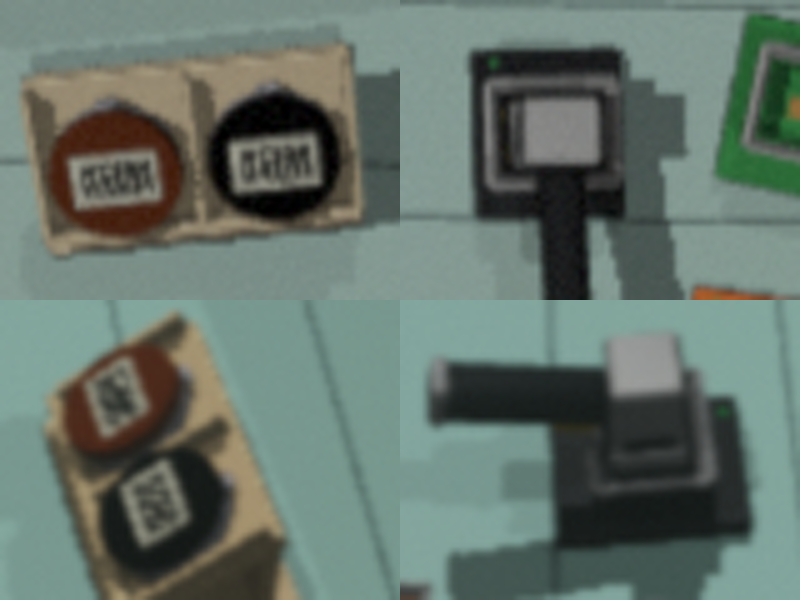

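The crop confirms both choices: brown lid on the left with its label at top (217.7,145.4), and the scanner in the dark cradle with its head top at (307.2,210.6). Next I triangulate.

```bash
cat >h.py <<'E'
from cell import robot
import numpy as np,cv2
from scipy.spatial.transform import Rotation as R
from scipy.optimize import least_squares
I={n:robot.camera_info(n) for n in("top","side")}
def proj(n,P):
    i=I[n];P=np.atleast_2d(P);c=P@i["view"][:3,:3].T+i["view"][:3,3]
    return np.c_[i["fx"]*c[:,0]/c[:,2]+i["cx"],i["fy"]*c[:,1]/c[:,2]+i["cy"]]
def tri(pt,ps):
    return least_squares(lambda p:np.r_[proj("top",p)[0]-pt,proj("side",p)[0]-ps],[.5,0,.1]).x
def onz(n,px,z):
    return least_squares(lambda p:proj(n,[p[0],p[1],z])[0]-px,[.5,0]).x
E
python3 - <<'E'
from h import *
np.set_printoptions(precision=4,suppress=True)
b=tri([217.7,145.4],[302.8,163.0]);k=tri([249.1,142.3],[310.6,185.2]);print("brown",b,"black",k,np.linalg.norm(b-k),(b-k))
print("head",tri([307.2,210.6],[243.6,227.6]))
print(onz("top",[307.2,210.6],.107),onz("side",[243.6,227.6],.107))
f=lambda x,y,ox,oy:[ox+x/5-.4,oy+y/5-.4]
for c in[(72,50),(222,50),(222,216),(78,216)]:print("cr",onz("top",f(*c,275,185),.012))
for c in[(125,95),(203,95),(200,165),(123,165)]:print("hd",onz("top",f(*c,275,185),.107))
print("handle end",onz("top",[308.3,247],.1))
for c in[(22,73),(352,45)]:print("st",onz("top",f(*c,195,110),.1))
for c in[(362,220),(52,255)]:print("st",onz("top",f(*c,195,110),.02))
print(R.from_rotvec(robot.state()["eef_rot"]).as_matrix())
E
```

```text
brown [ 0.6228 -0.0063  0.0821] black [ 0.6354 -0.1106  0.0761] 0.10524536969567921 [-0.0126  0.1043  0.006 ]
head [ 0.4089 -0.3024  0.103 ]
[ 0.4095 -0.302 ] [ 0.4082 -0.3059]
cr [ 0.4666 -0.2493]
cr [ 0.4678 -0.3529]
cr [ 0.3534 -0.3532]
cr [ 0.352  -0.2543]
hd [ 0.4317 -0.2775]
hd [ 0.4324 -0.3276]
hd [ 0.3873 -0.3258]
hd [ 0.3867 -0.2764]
handle end [ 0.2928 -0.3068]
st [0.6902 0.0549]
st [ 0.7108 -0.1628]
st [ 0.6078 -0.1714]
st [0.5811 0.044 ]
[[-0.9611  0.2762 -0.0008]
 [ 0.2762  0.9611 -0.0014]
 [ 0.0003 -0.0016 -1.    ]]
```

```bash
cat >>h.py <<'E'
np.set_printoptions(precision=4,suppress=True)
def rotm(yaw,tilt=0):
    "tool x=-scanner x, y=scanner y, z down; tilt leans scanner z toward its -x"
    S=R.from_euler("ZY",[yaw,-tilt]); return S*R.from_matrix(np.diag([-1,1,-1.]))
def plan(way,start=None):
    "way: (pos,Rot,rows); prints rows in tool axes (mm, rad), start from measured pose"
    s=robot.state(); p,q=start or (s["eef_pos"],R.from_rotvec(s["eef_rot"])); k=0
    for P,Q,n in way:
        for j in range(n):
            f=1/(n-j); d=np.round(q.inv().apply((np.array(P)-p)*f)*1e3,1)
            w=np.round((q.inv()*Q).as_rotvec()*f,3)
            p=p+q.apply(d/1e3); q=q*R.from_rotvec(w)
            print(k//5+1,'{"linear":%s,"rot":%s}'%(d.tolist(),w.tolist())); k+=1
E
python3 - <<'E'
from h import *
Q=rotm(.015)
plan([((.42,.2,.215),Q,9),((.410,-.302,.2),Q,11)])
E
```

```text
1 {"linear":[-38.7, -29.6, -0.1],"rot":[-0.0, -0.0, -0.033]}
1 {"linear":[-37.7, -30.8, -0.1],"rot":[-0.0, -0.0, -0.033]}
1 {"linear":[-36.7, -32.1, -0.1],"rot":[-0.0, -0.0, -0.033]}
1 {"linear":[-35.6, -33.3, -0.1],"rot":[-0.0, -0.0, -0.033]}
1 {"linear":[-34.5, -34.4, -0.1],"rot":[-0.0, -0.0, -0.033]}
2 {"linear":[-33.4, -35.5, -0.1],"rot":[-0.0, -0.0, -0.032]}
2 {"linear":[-32.2, -36.6, -0.1],"rot":[-0.0, -0.0, -0.033]}
2 {"linear":[-30.9, -37.6, -0.1],"rot":[-0.001, -0.0, -0.032]}
2 {"linear":[-29.8, -38.7, -0.2],"rot":[-0.0, -0.001, -0.033]}
2 {"linear":[1.6, -45.6, 1.4],"rot":[-0.0, 0.0, 0.0]}
3 {"linear":[1.6, -45.6, 1.4],"rot":[-0.0, 0.0, 0.0]}
3 {"linear":[1.6, -45.6, 1.4],"rot":[-0.0, 0.0, 0.0]}
3 {"linear":[1.6, -45.6, 1.4],"rot":[-0.0, 0.0, 0.0]}
3 {"linear":[1.6, -45.6, 1.4],"rot":[-0.0, 0.0, 0.0]}
3 {"linear":[1.6, -45.6, 1.4],"rot":[-0.0, 0.0, 0.0]}
4 {"linear":[1.6, -45.6, 1.4],"rot":[-0.0, 0.0, 0.0]}
4 {"linear":[1.6, -45.6, 1.4],"rot":[-0.0, 0.0, 0.0]}
4 {"linear":[1.6, -45.6, 1.3],"rot":[-0.0, 0.0, 0.0]}
4 {"linear":[1.6, -45.7, 1.4],"rot":[-0.0, 0.0, 0.0]}
4 {"linear":[1.7, -45.6, 1.3],"rot":[-0.0, 0.0, 0.0]}
```

Request:
jog_arm:
  series:
    - {"linear": [-39,-30,0],"rot": [0,0,-0.033]}
    - {"linear": [-38,-31,0],"rot": [0,0,-0.033]}
    - {"linear": [-37,-32,0],"rot": [0,0,-0.033]}
    - {"linear": [-36,-33,0],"rot": [0,0,-0.033]}
    - {"linear": [-34,-34,0],"rot": [0,0,-0.033]}
  jaw: 91

```text
time: 0.72
eef_pos: [0.3053, 0.3555, 0.2142]
eef_rot: [-0.178, -3.136, 0.0]
ft_force: [0.3, -0.6, 0.5]
grip_width: 0.0908
finger_force: 0.0
```

Request:
jog_arm:
  series:
    - {"linear": [-33,-36,0],"rot": [0,0,-0.032]}
    - {"linear": [-32,-37,0],"rot": [0,0,-0.033]}
    - {"linear": [-31,-38,0],"rot": [0,0,-0.032]}
    - {"linear": [-30,-39,0],"rot": [0,0,-0.033]}
    - {"linear": [2,-45,1]}

```text
invalid input at $.series[4]: expected keys linear, rot
```

Request:
jog_arm:
  series:
    - {"linear": [1.6,-45.6,1]}
    - {"linear": [1.6,-45.6,1]}
    - {"linear": [1.6,-45.6,1]}
    - {"linear": [1.6,-45.6,1]}
    - {"linear": [1.6,-45.6,1]}

```text
invalid input at $.series[0]: expected keys linear, rot
```

Request:
jog_arm:
  series:
    - {"linear": [1.6,-45.6,1]}
    - {"linear": [1.6,-45.6,1]}
    - {"linear": [1.6,-45.6,1]}
    - {"linear": [1.6,-45.6,1]}
    - {"linear": [1.6,-45.6,1]}

```text
invalid input at $.series[0]: expected keys linear, rot
```

Request:
jog_arm:
  series:
    - {"linear": [-33,-36,0],"rot": [0,0,-0.032]}
    - {"linear": [-32,-37,0],"rot": [0,0,-0.033]}
    - {"linear": [-31,-38,0],"rot": [0,0,-0.032]}
    - {"linear": [-30,-39,0],"rot": [0,0,-0.033]}
    - {"linear": [2,-45,1],"rot": [0,0,0]}

```text
time: 1.35
eef_pos: [0.4204, 0.1522, 0.2134]
eef_rot: [0.023, -3.141, 0.0]
ft_force: [0.1, -0.7, -0.6]
grip_width: 0.0909
finger_force: 0.0
```

Request:
jog_arm:
  series:
    - {"linear": [1.6,-45.6,1],"rot": [0,0,0]}
    - {"linear": [1.6,-45.6,1],"rot": [0,0,0]}
    - {"linear": [1.6,-45.6,1],"rot": [0,0,0]}
    - {"linear": [1.6,-45.6,1],"rot": [0,0,0]}
    - {"linear": [1.6,-45.6,1],"rot": [0,0,0]}

```text
time: 1.98
eef_pos: [0.4143, -0.0756, 0.2083]
eef_rot: [0.024, -3.141, -0.0]
ft_force: [0.6, -0.6, 0.6]
grip_width: 0.0911
finger_force: 0.0
```

Request:
jog_arm:
  series:
    - {"linear": [1.6,-45.6,1],"rot": [0,0,0]}
    - {"linear": [1.6,-45.6,1],"rot": [0,0,0]}
    - {"linear": [1.6,-45.6,1],"rot": [0,0,0]}
    - {"linear": [1.6,-45.6,1],"rot": [0,0,0]}
    - {"linear": [1.6,-45.6,1],"rot": [0,0,0]}

```text
time: 2.6
eef_pos: [0.4098, -0.3036, 0.2032]
eef_rot: [0.023, -3.141, -0.001]
ft_force: [0.6, -0.7, 0.6]
grip_width: 0.091
finger_force: 0.0
```

Request:
jog_arm:
  series:
    - {"linear": [0,0,35],"rot": [0,0,0]}
    - {"linear": [0,0,35],"rot": [0,0,0]}
    - {"linear": [0,0,30],"rot": [0,0,0]}
    - {"linear": [0,0,25],"rot": [0,0,0]}
    - {"linear": [0,0,13],"rot": [0,0,0]}

```text
time: 3.22
eef_pos: [0.4094, -0.3014, 0.0639]
eef_rot: [0.024, -3.14, -0.003]
ft_force: [0.2, -0.5, -0.4]
grip_width: 0.0912
finger_force: 0.0
```

```bash
python3 - <<'E'
from h import *
t=robot.read_camera("top");s=robot.read_camera("side")
def c(im,x,y,w,h,k): return cv2.resize(im[y:y+h,x:x+w],None,fx=k,fy=k,interpolation=cv2.INTER_CUBIC)
cv2.imwrite("pics/c2.png",np.hstack([c(t,260,160,100,110,4),c(s,190,175,100,110,4)]))
st=robot.state();q=R.from_rotvec(st["eef_rot"])
for w in(-.0455,.0455,):
    P=st["eef_pos"]+q.apply([0,w,0]);print((proj("top",P)-[260,160])*4,(proj("side",P)-[190,175])*4+[400,0])
E
```

```text
[[237.2746 203.6635]] [[620.8715 291.283 ]]
[[127.5134 203.8835]] [[613.9415 197.64  ]]
```

View pics/c2.png

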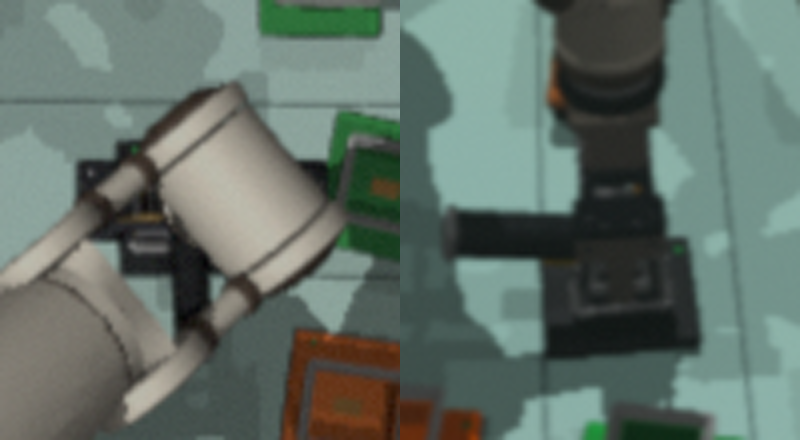

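The view shows the fingers straddling the head at (620,270), with nothing touching. I'm closing on it.

Request:
jog_arm:
  series:
    - {"linear": [0,0,0],"rot": [0,0,0]}
    - {"linear": [0,0,0],"rot": [0,0,0]}
    - {"linear": [0,0,0],"rot": [0,0,0]}
    - {"linear": [0,0,0],"rot": [0,0,0]}
    - {"linear": [0,0,0],"rot": [0,0,0]}
  jaw: 30

```text
time: 3.95
eef_pos: [0.4104, -0.3026, 0.0659]
eef_rot: [-0.024, 3.141, -0.001]
ft_force: [0.5, -0.7, 1.0]
grip_width: 0.0504
finger_force: 29.8
```

```bash
python3 -c "
from h import *
print(robot.state())"
```

```text
{'time': 3.95, 'joint_pos': array([-0.8727,  0.1631,  1.9074, -0.0001,  1.0703, -2.4587]), 'qd': array([-0.0008,  0.0002, -0.0003, -0.    ,  0.0021, -0.0008]), 'joint_efforts': array([  0.2465, -33.8395, -27.2016,   0.0124,   0.1287,   0.0036]), 'eef_pos': array([ 0.4104, -0.3026,  0.0659]), 'eef_rot': array([-0.024 ,  3.1411, -0.0011]), 'ft_force': array([ 0.4772, -0.657 ,  1.0285]), 'wrist_torque': array([-0.0506,  0.0187,  0.0378]), 'finger_force': 29.808399081230164, 'grip_width': 0.050433855586239244}
```

Request:
jog_arm:
  series:
    - {"linear": [0,0,-10],"rot": [0,0,0]}
    - {"linear": [0,0,-25],"rot": [0,0,0]}
    - {"linear": [0,0,-38],"rot": [0,0,0]}
    - {"linear": [0,0,-40],"rot": [0,0,0]}
    - {"linear": [0,0,-35],"rot": [0,0,0]}

```text
time: 4.58
eef_pos: [0.4102, -0.3022, 0.2155]
eef_rot: [-0.024, 3.141, -0.001]
ft_force: [1.3, 0.1, -2.7]
grip_width: 0.0496
finger_force: 29.8
```

```bash
python3 - <<'E'
from h import *
s=robot.state();print(s["ft_force"],s["grip_width"])
plan([((.45,-.24,.215),rotm(.03),2),((.50,-.0164,.215),rotm(.115),6),((.5351,-.0164,.2061),rotm(.115,np.radians(35)),7)],((s["eef_pos"]),R.from_rotvec(s["eef_rot"])))
E
```

```text
[ 1.3388  0.1153 -2.7139] 0.04964372129948281
1 {"linear":[-20.4, 30.8, 0.3],"rot":[-0.0, 0.0, -0.007]}
1 {"linear":[-20.6, 30.6, 0.2],"rot":[-0.0, 0.0, -0.008]}
1 {"linear":[-9.5, 37.0, -0.0],"rot":[-0.0, 0.0, -0.014]}
1 {"linear":[-10.0, 36.9, -0.0],"rot":[-0.0, 0.0, -0.014]}
1 {"linear":[-10.5, 36.7, -0.0],"rot":[-0.0, 0.0, -0.014]}
2 {"linear":[-11.0, 36.6, -0.0],"rot":[-0.0, 0.0, -0.014]}
2 {"linear":[-11.5, 36.4, -0.0],"rot":[-0.0, 0.0, -0.014]}
2 {"linear":[-11.9, 36.2, -0.1],"rot":[-0.0, 0.0, -0.015]}
2 {"linear":[-5.0, -0.6, 1.3],"rot":[-0.0, -0.087, 0.0]}
2 {"linear":[-4.9, -0.6, 1.7],"rot":[-0.0, -0.087, 0.0]}
3 {"linear":[-4.7, -0.6, 2.1],"rot":[-0.0, -0.087, 0.0]}
3 {"linear":[-4.5, -0.5, 2.5],"rot":[-0.0, -0.087, 0.0]}
3 {"linear":[-4.2, -0.6, 2.9],"rot":[-0.0, -0.087, 0.0]}
3 {"linear":[-4.0, -0.5, 3.3],"rot":[-0.0, -0.088, 0.0]}
3 {"linear":[-3.6, -0.6, 3.6],"rot":[-0.0, -0.087, 0.0]}
```

Request:
jog_arm:
  series:
    - {"linear": [-20,31,0],"rot": [0,0,-0.007]}
    - {"linear": [-20,31,0],"rot": [0,0,-0.008]}
    - {"linear": [-10,37,0],"rot": [0,0,-0.014]}
    - {"linear": [-10,37,0],"rot": [0,0,-0.014]}
    - {"linear": [-10.5,37,0],"rot": [0,0,-0.014]}

```text
time: 5.2
eef_pos: [0.4745, -0.126, 0.2139]
eef_rot: [0.114, -3.139, -0.0]
ft_force: [1.1, -0.2, -0.8]
grip_width: 0.0499
finger_force: 29.8
```

Request:
jog_arm:
  series:
    - {"linear": [-11,36.5,0],"rot": [0,0,-0.014]}
    - {"linear": [-11.5,36.5,0],"rot": [0,0,-0.014]}
    - {"linear": [-12,36,0],"rot": [0,0,-0.015]}
    - {"linear": [-5,-0.6,1.3],"rot": [0,-0.087,0]}
    - {"linear": [-5,-0.6,1.7],"rot": [0,-0.087,0]}

```text
time: 5.82
eef_pos: [0.5099, -0.015, 0.2113]
eef_rot: [-0.173, 2.96, 0.015]
ft_force: [-0.2, -0.3, -1.2]
grip_width: 0.0499
finger_force: 29.8
```

Request:
jog_arm:
  series:
    - {"linear": [-4.7,-0.6,2],"rot": [0,-0.087,0]}
    - {"linear": [-4.5,-0.6,2.5],"rot": [0,-0.087,0]}
    - {"linear": [-4.2,-0.6,3],"rot": [0,-0.087,0]}
    - {"linear": [-4,-0.5,3.3],"rot": [0,-0.088,0]}
    - {"linear": [-3.6,-0.5,3.6],"rot": [0,-0.087,0]}

```text
time: 6.45
eef_pos: [0.5346, -0.0154, 0.2047]
eef_rot: [-0.147, 2.526, 0.046]
ft_force: [0.6, 1.3, -2.3]
grip_width: 0.0502
finger_force: 29.8
```

```bash
python3 - <<'E'
from h import *
st=robot.state();q=R.from_rotvec(st["eef_rot"]);p=st["eef_pos"]
print(p,np.degrees((q.inv()*rotm(.115,np.radians(35))).as_rotvec()),st["joint_pos"],st["ft_force"])
t=robot.read_camera("top");s=robot.read_camera("side")
def c(im,x,y,w,h,k): return cv2.resize(im[y:y+h,x:x+w],None,fx=k,fy=k,interpolation=cv2.INTER_CUBIC)
o=p+q.apply([0,0,.0539]);e=o+q.apply([0,0,.1])
for n,im,x,y in(("top",t,185,95),("side",s,255,105)):
    a=c(im,x,y,100,110,4)
    for P in(o,e,e+q.apply([0,.024,0]),e-q.apply([0,.024,0])):
        u=(proj(n,P)[0]-[x,y]+.4)*4;cv2.circle(a,tuple(int(v) for v in u),3,(255,0,255),1);print(n,u)
    t=a if n=="top" else t; s=a
cv2.imwrite("pics/c3.png",np.hstack([t,s]))
E
```

```text
[ 0.5346 -0.0154  0.2047] [0.0215 0.0762 0.0452] [-0.4515 -0.4187  2.2547  0.436   0.82   -2.3593] [ 0.5983  1.2923 -2.2897]
top [126.9973 258.1557]
top [131.5261 205.1182]
top [102.9902 208.134 ]
top [160.0764 202.101 ]
side [130.6851 169.1765]
side [192.6881 235.6454]
side [185.9701 217.611 ]
side [199.5448 254.0524]
```

View pics/c3.png

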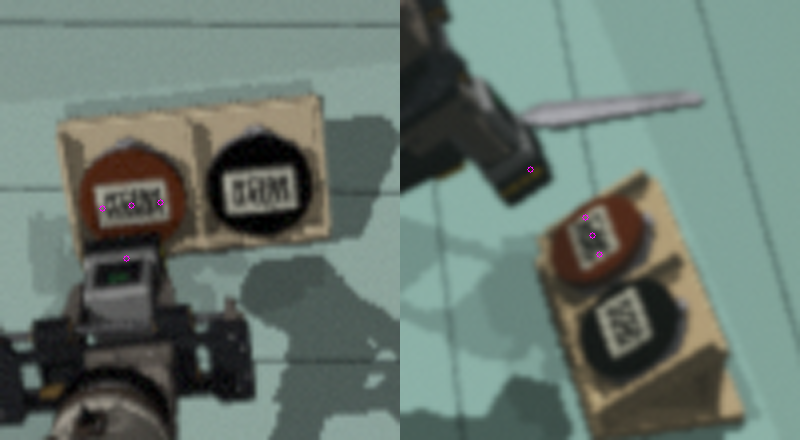

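The aim point (132,205 top; 593,236 side) lies on the centre of the brown label, with the scan line across its bars. I'll hold it here.

Request:
jog_arm:
  series:
    - {"linear": [0,0,0],"rot": [0,0,0]}
    - {"linear": [0,0,0],"rot": [0,0,0]}
    - {"linear": [0,0,0],"rot": [0,0,0]}
    - {"linear": [0,0,0],"rot": [0,0,0]}
    - {"linear": [0,0,0],"rot": [0,0,0]}

```text
time: 7.18
eef_pos: [0.5349, -0.0157, 0.2046]
eef_rot: [-0.146, 2.528, 0.046]
ft_force: [-0.1, -0.9, -0.8]
grip_width: 0.0503
finger_force: 29.8
```

Request:
jog_arm:
  series:
    - {"linear": [0,0,0],"rot": [0,0,0]}
    - {"linear": [0,0,0],"rot": [0,0,0]}
    - {"linear": [0,0,0],"rot": [0,0,0]}
    - {"linear": [0,0,0],"rot": [0,0,0]}
    - {"linear": [0,0,0],"rot": [0,0,0]}

```text
time: 7.8
eef_pos: [0.5348, -0.0157, 0.2046]
eef_rot: [-0.146, 2.528, 0.046]
ft_force: [0.8, 0.5, -3.1]
grip_width: 0.0499
finger_force: 29.8
```

Request:
jog_arm:
  series:
    - {"linear": [0,0,0],"rot": [0,0,0]}
    - {"linear": [0,0,0],"rot": [0,0,0]}
    - {"linear": [0,0,0],"rot": [0,0,0]}
    - {"linear": [0,0,0],"rot": [0,0,0]}
    - {"linear": [0,0,0],"rot": [0,0,0]}

```text
time: 8.43
eef_pos: [0.5349, -0.0157, 0.2046]
eef_rot: [-0.146, 2.528, 0.046]
ft_force: [-0.6, 0.8, -1.5]
grip_width: 0.0501
finger_force: 29.8
```

Request:
jog_arm:
  series:
    - {"linear": [0,0,0],"rot": [0,0,0]}
    - {"linear": [0,0,0],"rot": [0,0,0]}
    - {"linear": [0,0,0],"rot": [0,0,0]}
    - {"linear": [0,0,0],"rot": [0,0,0]}
    - {"linear": [0,0,0],"rot": [0,0,0]}

```text
time: 9.05
eef_pos: [0.5348, -0.0157, 0.2046]
eef_rot: [-0.146, 2.528, 0.046]
ft_force: [-0.2, -1.0, -2.7]
grip_width: 0.0497
finger_force: 29.8
```

Request:
jog_arm:
  series:
    - {"linear": [0,0,0],"rot": [0,0,0]}
    - {"linear": [0,0,0],"rot": [0,0,0]}
    - {"linear": [0,0,0],"rot": [0,0,0]}
    - {"linear": [0,0,0],"rot": [0,0,0]}
    - {"linear": [0,0,0],"rot": [0,0,0]}

```text
time: 9.68
eef_pos: [0.5349, -0.0157, 0.2046]
eef_rot: [-0.146, 2.528, 0.046]
ft_force: [-0.3, 0.8, -1.6]
grip_width: 0.0498
finger_force: 29.8
```

```bash
python3 - <<'E'
from h import *
s=robot.state();print(s["time"],s["eef_pos"])
plan([((.50,-.0164,.215),rotm(.115),7),((.45,-.24,.215),rotm(.03),6),((.4104,-.3026,.215),rotm(.015),2)])
E
```

```text
9.675 [ 0.5349 -0.0157  0.2046]
1 {"linear":[3.2, 0.5, -4.1],"rot":[0.0, 0.087, 0.0]}
1 {"linear":[3.6, 0.5, -3.8],"rot":[0.0, 0.087, 0.0]}
1 {"linear":[3.9, 0.5, -3.4],"rot":[0.0, 0.087, 0.0]}
1 {"linear":[4.1, 0.5, -3.1],"rot":[0.0, 0.087, 0.0]}
1 {"linear":[4.4, 0.4, -2.7],"rot":[0.0, 0.087, 0.0]}
2 {"linear":[4.6, 0.5, -2.3],"rot":[0.0, 0.088, 0.0]}
2 {"linear":[4.8, 0.4, -1.9],"rot":[0.0, 0.087, 0.0]}
2 {"linear":[12.6, -36.1, -0.0],"rot":[0.0, 0.0, 0.014]}
2 {"linear":[12.0, -36.2, -0.0],"rot":[0.0, 0.0, 0.014]}
2 {"linear":[11.6, -36.4, -0.0],"rot":[0.0, 0.0, 0.014]}
3 {"linear":[11.0, -36.5, -0.0],"rot":[0.0, 0.0, 0.014]}
3 {"linear":[10.5, -36.7, -0.0],"rot":[0.0, 0.0, 0.015]}
3 {"linear":[10.0, -36.9, -0.0],"rot":[0.0, 0.0, 0.014]}
3 {"linear":[20.7, -30.7, -0.0],"rot":[0.0, 0.0, 0.008]}
3 {"linear":[20.5, -30.8, -0.0],"rot":[0.0, 0.0, 0.007]}
```

Request:
jog_arm:
  series:
    - {"linear": [3,0.5,-4],"rot": [0,0.087,0]}
    - {"linear": [3.6,0.5,-3.8],"rot": [0,0.087,0]}
    - {"linear": [4,0.5,-3.5],"rot": [0,0.087,0]}
    - {"linear": [4,0.5,-3],"rot": [0,0.087,0]}
    - {"linear": [4.5,0.5,-2.7],"rot": [0,0.087,0]}

```text
time: 10.3
eef_pos: [0.5102, -0.0161, 0.2124]
eef_rot: [-0.171, 2.964, 0.014]
ft_force: [0.8, 0.4, -1.6]
grip_width: 0.0503
finger_force: 29.8
```

Request:
jog_arm:
  series:
    - {"linear": [4.6,0.5,-2.3],"rot": [0,0.088,0]}
    - {"linear": [4.8,0.5,-2],"rot": [0,0.087,0]}
    - {"linear": [12.6,-36,0],"rot": [0,0,0.014]}
    - {"linear": [12,-36,0],"rot": [0,0,0.014]}
    - {"linear": [11.5,-36.5,0],"rot": [0,0,0.014]}

```text
time: 10.92
eef_pos: [0.4753, -0.1288, 0.2151]
eef_rot: [-0.115, 3.138, -0.0]
ft_force: [0.3, -0.6, -1.7]
grip_width: 0.0502
finger_force: 29.8
```

Request:
jog_arm:
  series:
    - {"linear": [11,-36.5,0],"rot": [0,0,0.014]}
    - {"linear": [10.5,-36.7,0],"rot": [0,0,0.015]}
    - {"linear": [10,-37,0],"rot": [0,0,0.014]}
    - {"linear": [20.5,-30.8,0],"rot": [0,0,0.008]}
    - {"linear": [20.5,-30.8,0],"rot": [0,0,0.007]}

```text
time: 11.55
eef_pos: [0.4105, -0.3035, 0.2151]
eef_rot: [-0.023, 3.141, -0.0]
ft_force: [-0.3, -0.9, -1.7]
grip_width: 0.0503
finger_force: 29.8
```

Request:
jog_arm:
  series:
    - {"linear": [0,0,0],"rot": [0,0,0]}
    - {"linear": [0,0,0],"rot": [0,0,0]}
    - {"linear": [0,0,0],"rot": [0,0,0]}
    - {"linear": [0,0,0],"rot": [0,0,0]}
    - {"linear": [0,0,0],"rot": [0,0,0]}

```text
time: 12.18
eef_pos: [0.4111, -0.302, 0.2151]
eef_rot: [-0.025, 3.141, -0.0]
ft_force: [-0.9, -0.2, -1.6]
grip_width: 0.0501
finger_force: 29.8
```

```bash
python3 - <<'E'
from h import *
s=robot.state();print(s["time"],s["eef_pos"],s["eef_rot"])
Q=R.from_rotvec([-.024,3.141,-.001])
plan([((.4104,-.3026,.13),Q,3),((.4104,-.3026,.085),Q,2),((.4104,-.3026,.069),Q,5)])
E
```

```text
12.175 [ 0.4111 -0.302   0.2151] [-0.0252  3.1414 -0.    ]
1 {"linear":[0.2, -0.2, 28.4],"rot":[0.0, -0.0, 0.0]}
1 {"linear":[0.2, -0.2, 28.4],"rot":[0.0, -0.0, 0.0]}
1 {"linear":[0.3, -0.2, 28.3],"rot":[0.001, -0.0, 0.001]}
1 {"linear":[-0.0, 0.0, 22.5],"rot":[-0.0, -0.0, -0.0]}
1 {"linear":[-0.0, 0.0, 22.5],"rot":[-0.0, -0.0, -0.0]}
2 {"linear":[0.0, 0.0, 3.2],"rot":[-0.0, -0.0, -0.0]}
2 {"linear":[0.0, 0.0, 3.2],"rot":[-0.0, -0.0, -0.0]}
2 {"linear":[0.0, 0.0, 3.2],"rot":[-0.0, -0.0, -0.0]}
2 {"linear":[0.0, 0.0, 3.2],"rot":[-0.0, -0.0, -0.0]}
2 {"linear":[0.0, 0.0, 3.2],"rot":[-0.0, -0.0, -0.0]}
```

Request:
jog_arm:
  series:
    - {"linear": [0.2,-0.2,28],"rot": [0,0,0]}
    - {"linear": [0.2,-0.2,28],"rot": [0,0,0]}
    - {"linear": [0.3,-0.2,28],"rot": [0,0,0]}
    - {"linear": [0,0,15],"rot": [0,0,0]}
    - {"linear": [0,0,10],"rot": [0,0,0]}

```text
time: 12.8
eef_pos: [0.4102, -0.3029, 0.1057]
eef_rot: [-0.024, 3.141, 0.0]
ft_force: [0.6, -0.1, -1.8]
grip_width: 0.0499
finger_force: 29.8
```

Request:
jog_arm:
  series:
    - {"linear": [0,0,8],"rot": [0,0,0]}
    - {"linear": [0,0,8],"rot": [0,0,0]}
    - {"linear": [0,0,8],"rot": [0,0,0]}
    - {"linear": [0,0,6],"rot": [0,0,0]}
    - {"linear": [0,0,4],"rot": [0,0,0]}

```text
time: 13.42
eef_pos: [0.4101, -0.3029, 0.0718]
eef_rot: [0.024, -3.141, -0.0]
ft_force: [0.7, 0.4, -1.7]
grip_width: 0.0501
finger_force: 29.8
```

Request:
jog_arm:
  series:
    - {"linear": [0,0,2],"rot": [0,0,0]}
    - {"linear": [0,0,1.5],"rot": [0,0,0]}
    - {"linear": [0,0,1],"rot": [0,0,0]}
    - {"linear": [0,0,1],"rot": [0,0,0]}
    - {"linear": [0,0,0],"rot": [0,0,0]}

```text
time: 14.05
eef_pos: [0.4101, -0.3029, 0.0666]
eef_rot: [-0.024, 3.141, -0.0]
ft_force: [0.3, 0.4, -1.1]
grip_width: 0.0497
finger_force: 29.8
```

Request:
jog_arm:
  series:
    - {"linear": [0,0,0.3],"rot": [0,0,0]}
    - {"linear": [0,0,0],"rot": [0,0,0]}
    - {"linear": [0,0,0.3],"rot": [0,0,0]}
    - {"linear": [0,0,0],"rot": [0,0,0]}
    - {"linear": [0,0,0],"rot": [0,0,0]}

```text
time: 14.68
eef_pos: [0.4101, -0.3029, 0.066]
eef_rot: [0.024, -3.141, -0.0]
ft_force: [-0.4, -0.1, -1.8]
grip_width: 0.0502
finger_force: 29.8
```

Request:
jog_arm:
  series:
    - {"linear": [0,0,0.3],"rot": [0,0,0]}
    - {"linear": [0,0,0.2],"rot": [0,0,0]}
    - {"linear": [0,0,0.2],"rot": [0,0,0]}
    - {"linear": [0,0,0],"rot": [0,0,0]}
    - {"linear": [0,0,0],"rot": [0,0,0]}

```text
time: 15.3
eef_pos: [0.4102, -0.3031, 0.0658]
eef_rot: [-0.024, 3.141, -0.0]
ft_force: [-1.8, 1.0, 4.7]
grip_width: 0.0499
finger_force: 29.8
```

Request:
jog_arm:
  series:
    - {"linear": [0,0,0],"rot": [0,0,0]}
    - {"linear": [0,0,0],"rot": [0,0,0]}
    - {"linear": [0,0,0],"rot": [0,0,0]}
    - {"linear": [0,0,0],"rot": [0,0,0]}
    - {"linear": [0,0,0],"rot": [0,0,0]}
  jaw: 88

```text
time: 15.92
eef_pos: [0.4101, -0.303, 0.0652]
eef_rot: [0.024, -3.141, -0.0]
ft_force: [-0.6, 0.3, 0.6]
grip_width: 0.0879
finger_force: 0.0
```

Request:
jog_arm:
  series:
    - {"linear": [0,0,-10],"rot": [0,0,0]}
    - {"linear": [0,0,-25],"rot": [0,0,0]}
    - {"linear": [0,0,-40],"rot": [0,0,0]}
    - {"linear": [0,0,-40],"rot": [0,0,0]}
    - {"linear": [0,0,-40],"rot": [0,0,0]}

```text
time: 16.55
eef_pos: [0.4101, -0.3029, 0.2225]
eef_rot: [-0.024, 3.141, -0.001]
ft_force: [0.8, -0.9, -0.1]
grip_width: 0.088
finger_force: 0.0
```

Request:
jog_arm:
  series:
    - {"linear": [10,40,-10],"rot": [0,0,0]}
    - {"linear": [10,45,-10],"rot": [0,0,0]}
    - {"linear": [0,45,0],"rot": [0,0,0]}
    - {"linear": [0,45,0],"rot": [0,0,0]}
    - {"linear": [0,40,0],"rot": [0,0,0]}

```text
time: 17.18
eef_pos: [0.3867, -0.0869, 0.2411]
eef_rot: [-0.024, 3.14, -0.001]
ft_force: [0.6, -0.1, -0.2]
grip_width: 0.0882
finger_force: 0.0
```

```bash
python3 - <<'E'
from h import *
t=robot.read_camera("top");s=robot.read_camera("side")
def c(im,x,y,w,h,k): return cv2.resize(im[y:y+h,x:x+w],None,fx=k,fy=k,interpolation=cv2.INTER_CUBIC)
cv2.imwrite("pics/c4.png",np.hstack([c(t,195,110,200,160,2),c(s,190,135,200,160,2)]))
E
```

```text
(no output)
```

View pics/c4.png

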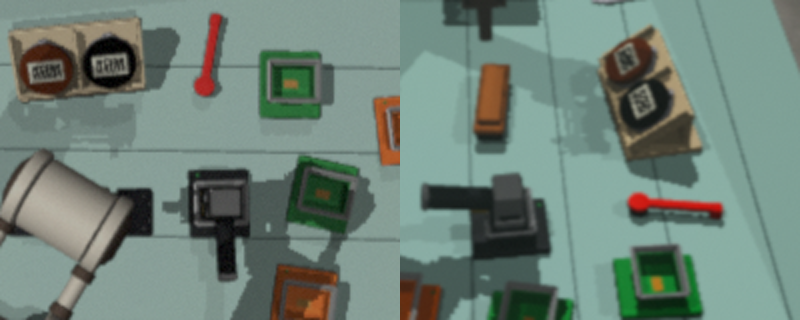

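The scanner is back upright in its cradle, at (222,200) in the top view and (507,195) in the side view. The tins and the other things are where they were, and the arm is clear, so I'm handing the job in.

```bash
python3 -c "
from cell import robot
print(robot.finish_job())"
```

```text
the job is handed in; nothing more can be done
None
```

The scanner was held still on the brown tin's barcode, square-on from about 10 cm, for about 3 s and then set back in its cradle, touching nothing else; the job was handed in at about 17 s, though the hand-in returned no verdict and the sim gave no signal of the barcode read.

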